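# Fold away and lock the jar-filling arm

### The job

Filling is over: fold the two-piece funnel arm away and lock it. First pull the spring pin's T-handle up, turn it about 75 degrees anticlockwise and let go so that it rests in its notch and the pin stays out; then fold the outer arm (with the funnel) anticlockwise all the way back to its stop, and only then swing the inner arm anticlockwise all the way to its stop. Finally lift the handle out of its notch and turn it back so that the pin drops fully into the plate and locks the arm, let go, and do not knock over or shift any bottle, jar or other thing on the counter.

Things in the scene. Friction and masses are not known exactly. Their poses are not given: they have to be found in the camera images.
- stand: the fixed stand of the filling arm: round steel foot 110 mm across, aluminium column 36 mm thick. Origin on the counter on the column's vertical axis, which is also the hinge axis of the inner arm. Own z up. The spring pin stands on a bracket 60 mm from the column axis along the stand's own -x. At the start the inner arm points along the stand's own -y; folded away it points nearly along own +x.
- stand_axis (a point): the inner arm's hinge axis, 120 mm above the counter (level of the top of the inner arm)
- inner_arm (a joint): angle of the inner arm (rad) about the column: 0 at the work position where the pin starts locked in a hole of the index plate, grows anticlockwise seen from above; its home stop is at about 1.52 and the second hole, into which the pin must drop, is centred at 1.50 (play 0.025 either way). Aluminium bar 26 mm wide, its top 120 mm above the counter, 130 mm from column axis to elbow. Stiff hinge (0.4 N m friction), stays where it is left; cannot turn while the pin is in.
- elbow_post (a point): a point on the inner arm's upright black post at the elbow, on the elbow axis: post 16 mm across, from 129 to 170 mm above the counter; the point is 155 mm above the counter. Pinch it from above and carry it round the column (radius 130 mm) to swing the inner arm.
- outer_arm (a joint): angle of the outer arm (rad) relative to the inner arm about the elbow: 0 would be straight in line with it, grows anticlockwise seen from above, stop at 2.62 (folded back beside the inner arm). Bar 22 mm wide, top 129 mm above the counter. Light hinge (0.08 N m friction), stays where it is left.
- outer_post (a point): a point on the outer arm's upright black post, 70 mm from the elbow axis: post 16 mm across, from 129 to 170 mm above the counter; the point is 155 mm above the counter. Pinch it from above and carry it round the elbow to fold the outer arm. The post is round and can turn in the fingers, so the gripper need not turn along fully, but it slips out when dragged far across the closing direction: let the fingers close roughly along the motion.
- funnel (a point): centre of the steel funnel's mouth at the end of the outer arm, 135 mm from the elbow axis: rim 72 mm across and 130 mm above the counter, spout 101 mm above the counter, so it passes over the jars but not over the tall bottle
- plunger (a joint): lift of the spring pin (m): 0 with the pin fully down in a hole of the index plate, about 0.0145 when the handle rests in its notch, upper stop at 0.026. The handle can be turned between the slot and the notch only when lifted more than 0.0185 (lift to about 0.022). About 0.008 if the pin rides on the plate between holes. Its spring pushes down with 4.5 N at 0 and 7.8 N at 0.022.
- pin_handle (a joint): turn of the pin's handle (rad), grows anticlockwise seen from above: 0 with its cross bar in the deep slot (handle along the stand's own x), 1.31 over the shallow rest notch, stops at -0.05 and 1.42
- handle_top (a point): centre of the top face of the pin's black T-handle, a bar 40 mm long, 12 mm wide and 30 mm high, long side along this point's own x. With the pin down the top is 177 mm above the counter and the bar's underside 2 mm above the steel collar, whose top is 145 mm above the counter (collar 36 x 36 mm); the handle rises with the pin.
- tall_bottle: the tall brown bottle (60 mm across, 165 mm high, white cap) that stands within the sweep of the unfolded arm; origin at the centre of its underside
- jar_a: a dark red jar with a black lid (80 mm across, 88 mm high) near the arm, lower than the funnel's spout; origin at the centre of its underside
- jar_b: a second such jar, 80 mm across, 88 mm high; origin at the centre of its underside
- spare_lid: a loose black jar lid lying on the counter, 84 mm across, 16 mm high; origin under its centre
- spatula: a black plastic spoon, 220 mm long, lying on the counter, far from the arm's sweep
- carton: a closed cardboard carton, 130 x 170 x 110 mm high; origin at the centre of its underside
- sauce: a small brown bottle, 48 mm across, 130 mm high; origin at the centre of its underside

How it is judged (in metres and radians):
On the way, in this order (a step that is already met when the one before it is completed fails the run):
1. the pin is pulled out and rests in its notch by itself (lift 12 to 17.5 mm, turned over 1.1 rad), let go, the inner arm still at its work position (under 0.2 rad) (value of joint plunger between 0.012 and 0.0175 m and value of joint pin_handle above 1.1 rad and value of joint inner_arm below 0.2 rad and contact force between the fingers and stand below 0.3 N), for 0.2 s.
2. with the pin still out, the outer arm is folded back (over 2.4 rad) (value of joint plunger above 0.012 m and value of joint outer_arm above 2.4 rad), for 0.1 s.
3. with the pin still out and the outer arm folded, the inner arm is swung home (over 1.44 rad) (all of step 2 and value of joint inner_arm above 1.44 rad), for 0.1 s.
At the end, for the whole second after the job is handed in: outer arm folded (over 2.4 rad of its 2.62), inner arm home (over 1.44 rad of 1.52), the pin down in the plate's home hole (lift under 4 mm, handle turned back under 0.25 rad) (value of joint outer_arm above 2.4 rad and value of joint inner_arm above 1.44 rad and value of joint plunger below 0.004 m and value of joint pin_handle below 0.25 rad); the robot touches nothing.
It fails at once if a bottle, jar or other loose thing is shifted by more than 30 mm or tipped over (0.4 rad for those that stand) (distance of any of tall_bottle, jar_a, jar_b, spare_lid, spatula, carton, sauce from where it was at the start of the episode above 0.03 m or angle between any of tall_bottle, jar_a, jar_b, carton, sauce's own z axis and vertical above 0.4 rad).
It also fails if it takes over 72 s, if anything falls off the work surface, if the arm or the gripper's body presses on something with over 40 N, if the wrist force passes 120 N, or if a joint passes its speed limit or range.

### The arm

A 6-joint arm with a two-finger parallel gripper is mounted at the origin on the work surface. World frame = base frame: x ahead of the robot, y to its left, z up, the work surface at z = 0. Lengths are in mm, angles in degrees, forces in N, time in s.
With the tool pointing down it reaches from about 350 to 850 mm from the base axis. Payload 8.1 kg.
Tool frame: the origin (TCP) lies at the very end of the fingers, on their centre line; the grasp point (between the pads) lies 19 mm behind it; z points along the fingers, y is the direction in which the jaws open and shut (so a half turn about z gives the same grasp; the last joint's range is limited). The gripper opens to 85 mm and grips with 20 to 120 N. Pads are 22 mm wide; open, the fingers measure 114 mm over their backs; the gripper's body (76 mm by 85 mm) begins 54 mm behind the grasp point. The pads swing forward as they close: fully open they stand 13 mm farther back than shut.
Start: joints at [68.675, 7.471, 85.268, -0, 87.261, -4.893], TCP at [169.709, 575.503, 231.292] pointing down, gripper open.
Joint ranges: [-169.43, 169.43], [-51.17, 129.36], [1.28, 143.12], [-76.62, 256.62], [0, 156.53], [-152.29, 152.29]. Speed limits (degrees/s): [136.94, 136.94, 159.86, 180, 180, 180].

### API

Orientations are given as [roll, pitch, yaw] about the fixed x, y, z axes, in that order (R = Rz(yaw) Ry(pitch) Rx(roll)).
In Python, from bench import r, eyes gives the robot as it stands. The module is installed in compiled form; this text tells all that it offers.
- The arm moves only by the tool play_rows, never from a script. Its argument "deltas" is a list of rows, each a list of 3 entries, a list of its own where there are three numbers: the shift along the tool's x, y, z in m, then the turn, a rotation vector about the tool's x, y, z in rad, then the closure, from 0 (fully open) to 1 (shut). A call has 1 to 8 rows; each row shifts and turns the pose as measured when the row begins, along the tool's axes as they then stand; what a row does not reach is not made up. A row lasts 1/8 s, in which the tool goes at most 62.5 mm and 10.7 degrees, less where a joint would pass 70% of its speed; a pose out of reach is approached as far as the arm can. A call with a gripper value outside its range is refused whole. The fingers move at their own pace and stop on an object; "force" is the grip in N (left out, the last holds). Time passes only in rows, so rows that do not move let the fingers close. It gives the time, the measured TCP pose, the force and the opening at its end, in the units of the state.
- r.sense(): the state, without advancing time (a new reading comes with each control period).
- eyes.snapshot(name): name is "side" or "top" or "wrist"; returns the picture (480x640x3 uint8, red, green, blue); there is no depth.
- eyes.get_calibration(name): a dict with "mtx" (3x3 intrinsics, pixels), "D" ([k1, k2, p1, p2, k3] as OpenCV has them; the pictures are not rectified), "R" (3x3) and "t" (3): a world point X has camera coordinates R X + t; the wrist camera has in their place "T_tool_cam" (4x4, takes a point from camera to tool coordinates, whose origin is the TCP and whose axes are the flange's). Camera axes: x right, y down, z forward; pixel columns grow to the right and rows downward; lengths in mm; the calibration is good to about 2 mm. A picture is of the moment at which its call begins: read the wrist's pose just before it. get_calibration takes no time and is no camera call.
- r.hand_in(): hands the job in, once; it reports no verdict.
The state is a dict: "time": time; "joint_pos": joint angles; "qd": joint speeds; "joint_efforts": joint torques, N m; "tool_pos": TCP position; "tcp_rot": TCP orientation; "ft_force": force on the tool from outside, world axes, zero at the start; "wrist_torque": the same for the moment, N m; "finger_gap": finger opening in mm.
Only numpy, scipy, OpenCV 4.12 (cv2) and the standard library are available. Lean on these libraries where they do the work, as an engineer would, in place of code of your own. Each camera call takes 0.05 s, during which the arm holds its last target. There are 200 camera calls.

## Working session

There is one attempt and no reset: what is moved stays moved. The work goes in short steps, Python scripts to look and compute and a tool call to move; the robot and the scene stay as the last step left them, time stands still between calls to the robot, and variables do not carry over. Pictures are saved under pics/ and viewed, about 8 in all and at most 12, crops included, and the job is handed in when it is done.

Besides the shell and the picture viewer there is one more tool, called after "Call:" as name([rows], argument=value, ...), one row to a line, values as JSON. play_rows: Moves the arm, as the interface text tells. Its arguments: {"type":"object","properties":{"deltas":{"type":"array"},"force":{"type":"number"}},"required":["deltas"]}

```bash
mkdir -p pics
python3 - <<'E'
from bench import r, eyes
import cv2
print(r.sense())
for n in("top","side"):
    cv2.imwrite(f"pics/{n}0.png",eyes.snapshot(n)[:,:,::-1]); c=eyes.get_calibration(n); print(n,c)
print(eyes.get_calibration("wrist"))
E
```

```text
{'time': 0.0, 'joint_pos': array([ 6.86763577e+01,  7.51289517e+00,  8.53296428e+01,  9.76114865e-04,
        8.72604386e+01, -4.89369052e+00]), 'qd': array([-0.0990311 ,  0.06866014,  0.02480514, -0.05043454, -0.04888294,
       -0.03004758]), 'joint_efforts': array([-1.41941997e-03, -5.69377041e+01, -5.00543904e+01, -3.05128915e-04,
        1.48288527e-02,  8.10839396e-06]), 'tool_pos': array([169.48731385, 575.00037173, 230.26400441]), 'tcp_rot': array([-1.79897482e+02, -9.75599750e-03,  1.63569992e+02]), 'ft_force': array([-0.00691452,  0.31710431,  0.32528781]), 'wrist_torque': array([0.02353187, 0.04285543, 0.04868235]), 'finger_gap': 85.12865969546557}
top {'mtx': array([[480.02836374,   0.        , 321.44330122],
       [  0.        , 480.02836374, 245.00353881],
       [  0.        ,   0.        ,   1.        ]]), 'D': array([-0.01600752,  0.        ,  0.        ,  0.        ,  0.        ]), 'R': array([[-0.0106961 , -0.99993274, -0.00448499],
       [-0.99532958,  0.01107699, -0.09589745],
       [ 0.09594068,  0.00343832, -0.99538111]]), 't': array([   5.60645509,  567.407
[... 373 characters left out ...]
 [ 0.12978768,  0.60502206, -0.78555933]]), 't': array([-538.05161607,  179.12073592, 1447.68313568])}
{'mtx': array([[431.43149201,   0.        , 318.60699088],
       [  0.        , 431.43149201, 248.15286264],
       [  0.        ,   0.        ,   1.        ]]), 'D': array([-0.04769145,  0.        ,  0.        ,  0.        ,  0.        ]), 'T_tool_cam': array([[-7.82823704e-05, -9.59441806e-01, -2.81906749e-01,
         7.20217372e+01],
       [ 9.99999148e-01, -4.42364843e-04,  1.22785645e-03,
         5.28318836e-01],
       [-1.30276245e-03, -2.81906412e-01,  9.59441023e-01,
        -1.42176918e+02],
       [ 0.00000000e+00,  0.00000000e+00,  0.00000000e+00,
         1.00000000e+00]])}
```

View pics/top0.png

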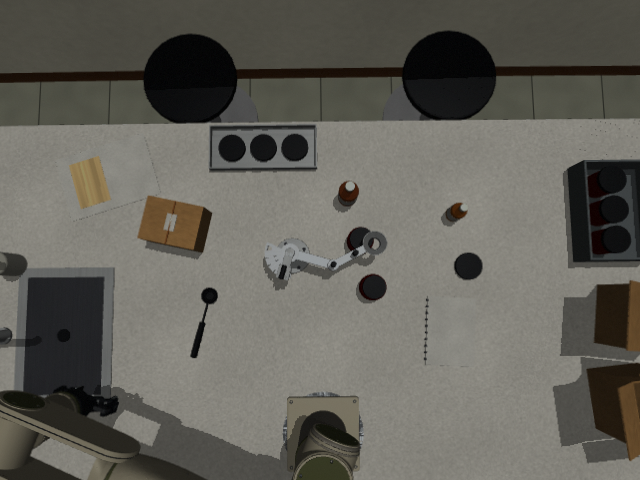

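View pics/side0.png

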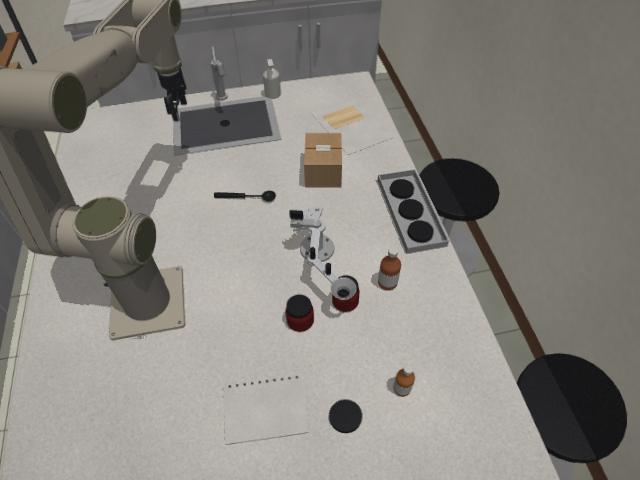

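The top view shows the stand near (295,252), the handle near (285,270), the elbow post near (333,265), the outer post near (355,253) and the funnel near (374,242). The tall bottle is near (348,190). I'll zoom in on both views.

Run:
```python
import cv2,numpy as np
a=cv2.imread("pics/top0.png")[175:305,250:400]
b=cv2.imread("pics/side0.png")[195:325,275:415]
a=cv2.resize(a,None,fx=4,fy=4,interpolation=cv2.INTER_CUBIC)[:, :600]
b=cv2.resize(b,None,fx=4,fy=4,interpolation=cv2.INTER_CUBIC)
cv2.imwrite("pics/tz.png",a);cv2.imwrite("pics/sz.png",b)
```

```text
(no output)
```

View pics/tz.png

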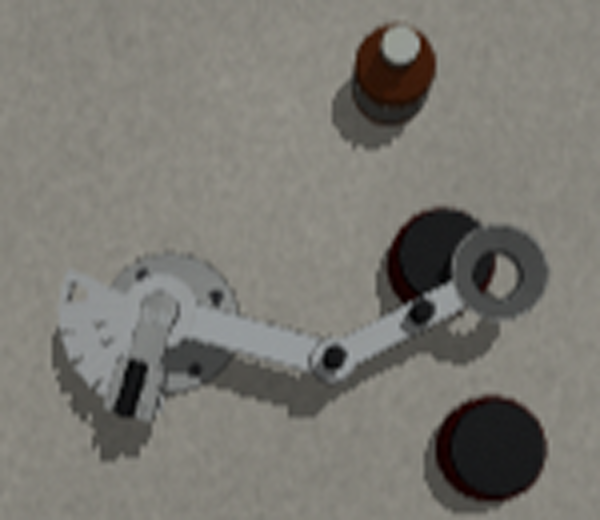

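View pics/sz.png

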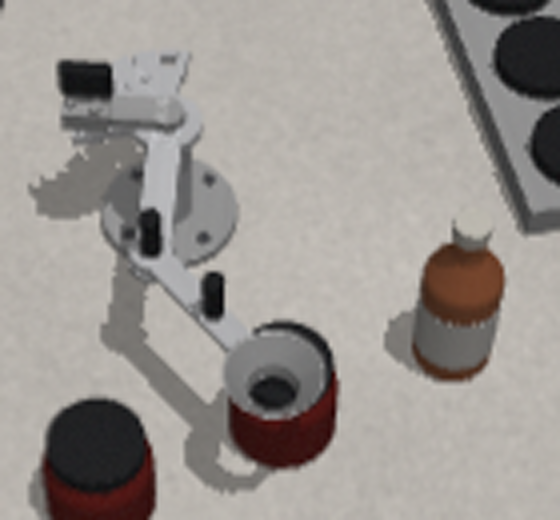

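```bash
cat > h.py <<'E'
import numpy as np,cv2
from bench import r,eyes
from scipy.spatial.transform import Rotation as Ro
def pose():
    s=r.sense(); return np.array(s['tool_pos']),Ro.from_euler('xyz',s['tcp_rot'],degrees=True).as_matrix(),s
def cam(n):
    c=eyes.get_calibration(n)
    if n!='wrist': return c['mtx'],c['D'],c['R'],c['t']
    p,R,_=pose();T=np.array(c['T_tool_cam']);Rw=R@T[:3,:3];tw=R@T[:3,3]+p
    return c['mtx'],c['D'],Rw.T,-Rw.T@tw
def at(n,uv,z):
    K,D,R,t=cam(n);u=cv2.undistortPoints(np.array([[uv]],float),K,D)[0,0]
    d=R.T@np.array([u[0],u[1],1]);o=-R.T@t
    return o+d*(z-o[2])/d[2]
def px(n,X):
    K,D,R,t=cam(n);return cv2.projectPoints(np.array([X],float),R,t,K,D)[0].ravel()
def tow(w):  # world shift mm -> tool axes m
    _,R,_=pose();return np.round(R.T@np.array(w)/1000,4)
E
python3 - <<'E'
from h import *
T=lambda x,y:(x/4+249.6,y/4+174.6); S=lambda x,y:(x/4+274.6,y/4+194.6)
for n,a,b,z in [("handle",(131,385),(85,66),177),("elbow",(335,356),(150,213),170),("outer",(421,312),(212,276),170),("funnel",(500,272),(275,372),130),("cap",(401,46),(472,220),165),("jara",(443,262),None,88),("jarb",(492,447),(96,443),88),("axis",(160,305),None,122)]:
    print(n,at("top",T(*a),z).round(1), at("side",S(*b),z).round(1) if b else "")
E
```

```text
handle [482.7 107.4 177. ] [480.8 105.5 177. ]
elbow [501.5 -33.5 170. ] [502.  -33.5 170. ]
outer [531.4 -93.6 170. ] [532.8 -95.5 170. ]
funnel [ 562.8 -153.4  130. ] [ 563.7 -155.2  130. ]
cap [720.5 -83.1 165. ] [721.6 -83.7 165. ]
jara [ 574.9 -116.    88. ] 
jarb [ 438.2 -149.3   88. ] [ 437.2 -159.3   88. ]
axis [542.4  91.  122. ]
```

Both views agree within 2 mm, and the geometry checks out: 70, 135, 130 and 60 mm distances, stand yaw about -17.5°. I'm moving towards the handle.

Call:
play_rows([
  [[-0.047,-0.039,-0.002],[0,0,0],0],
  [[-0.047,-0.039,-0.002],[0,0,0],0],
  [[-0.047,-0.039,0],[0,0,0],0],
  [[-0.047,-0.039,0],[0,0,0],0],
  [[-0.047,-0.039,0],[0,0,0],0],
  [[-0.047,-0.039,0],[0,0,0],0],
  [[-0.047,-0.039,0],[0,0,0],0],
  [[0,0,0],[0,0,0],0],
])

```text
time: 1.1
tool_pos: [412.2, 209.4, 230.8]
tcp_rot: [-179.6, -0.1, 163.7]
ft_force: [-0.4, -0.4, -0.2]
finger_gap: 85.5
```

Run:
```python
from h import *
p,R,s=pose();print(p,s['tcp_rot'],s['joint_pos']);print(tow([482.5-p[0],107.3-p[1],0]))
```

```text
[412.16520039 209.42207873 230.76937291] [-1.79581519e+02 -7.28679326e-02  1.63689259e+02] [ 20.80686211 -13.99922357 105.97864832  -0.28984625  88.33123675
 -52.87343686]
[-0.0962 -0.0783  0.0004]
```

Call:
play_rows([
  [[-0.046,-0.038,0],[0,0,0.02],0],
  [[-0.046,-0.038,0],[0,0,0],0],
  [[-0.004,-0.002,0],[0,0,0],0],
  [[0,0,0],[0,0,0],0],
])

```text
time: 1.6
tool_pos: [480.7, 108.1, 229.8]
tcp_rot: [-179.6, -0.2, 162.6]
ft_force: [0.3, -0.3, -0.1]
finger_gap: 85.4
```

Run:
```python
from h import *
p,R,s=pose();print(p,s['tcp_rot'])
im=eyes.snapshot("wrist")
for X in [(482.5,107.3,177),tuple(p)]: print(px("wrist",X))
cv2.imwrite("pics/w1.png",im[:,:,::-1])
```

```text
[480.7428246  108.13683846 229.80819226] [-179.64016485   -0.24863941  162.63746676]
[316.81556152 282.20301449]
[316.23986621 328.50811017]
```

View pics/w1.png

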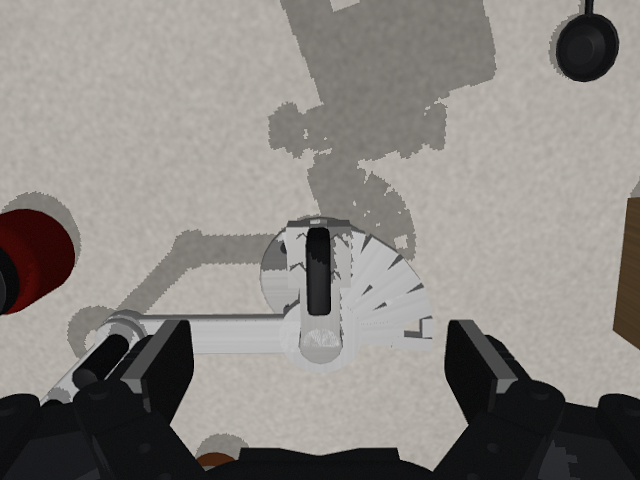

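Run:
```python
from h import *
u=np.array([.954,-.301])
for c in [(482.5,107.3),(480,108)]:
  for s in(-20,20):
    for z in(177,147): print(c,s,z,px("wrist",(*(np.array(c)+s*u),z)).round(1))
print(at("wrist",(318,315),177),at("wrist",(101,360),170))
```

```text
(482.5, 107.3) -20 177 [316.9 242.2]
(482.5, 107.3) -20 147 [317.4 227.4]
(482.5, 107.3) 20 177 [316.7 320.1]
(482.5, 107.3) 20 147 [317.2 296.7]
(480, 108) -20 177 [316.7 236.8]
(480, 108) -20 147 [317.3 222.7]
(480, 108) 20 177 [316.6 315.3]
(480, 108) 20 147 [317.1 292.4]
[499.15343314 102.69663997 177.        ] [493.48155492 -17.9851252  170.        ]
```

The handle spans (318,228)–(318,315) including its near end face, which puts its centre at about (481.5,107.5), right under the tool. Descending and gripping.

Call:
play_rows([
  [[-0.001,0,0.03],[0,0,0],0.3],
  [[0,0,0.03],[0,0,0],0.5],
  [[0,0,0.018],[0,0,0],0.5],
  [[0,0,0],[0,0,0],0.6],
  [[0,0,0],[0,0,0],0.6],
], force=40)

```text
time: 2.28
tool_pos: [479.5, 114.2, 151.6]
tcp_rot: [-179.8, -0.1, 163.2]
ft_force: [0.7, 0.8, 0.1]
finger_gap: 34.2
```

Run:
```python
from h import *
p,R,s=pose();print(p,s['tcp_rot'],s['joint_pos'],s['qd'],s['ft_force']);print(tow([481.5-p[0],107.6-p[1],0]),px("wrist",(482,107.6,177)))
im=eyes.snapshot("wrist");cv2.imwrite("pics/w2.png",im[:,:,::-1])
```

```text
[479.47184486 114.23429427 151.60508988] [-1.79758658e+02 -1.48522188e-01  1.63178787e+02] [  7.55640418  -6.03479613 107.32523408  -0.16152007  78.94449888
 -65.59139785] [ 0.52214379  0.02024399  0.34688725  0.05347557 -0.0466157   0.02833702] [0.66745017 0.79626253 0.08957954]
[-0.0039 -0.0058  0.    ] [298.02755312 377.69701617]
```

View pics/w2.png

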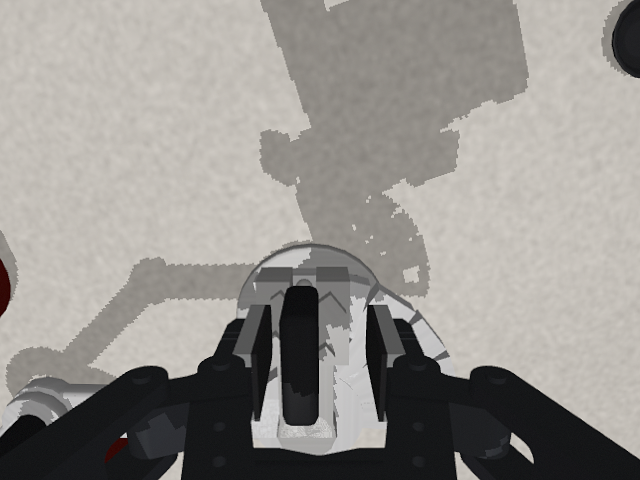

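The handle is at column 300 with the fingers centred at 317, so the tool drifted 6 mm on the way down. I'll correct that and close.

Call:
play_rows([
  [[-0.003,-0.006,0],[0,0,0],0.6],
  [[0,0,0],[0,0,0],0.6],
])

```text
time: 2.58
tool_pos: [481.9, 107.2, 153.6]
tcp_rot: [-179.8, 0.0, 163.2]
ft_force: [0.4, -0.7, 0.1]
finger_gap: 34.2
```

Call:
play_rows([
  [[0,0,0.003],[0,0,0.012],1],
  [[0,0,0],[0,0,0],1],
  [[0,0,0],[0,0,0],1],
  [[0,0,0],[0,0,0],1],
], force=60)

```text
time: 3.08
tool_pos: [482.3, 107.0, 150.9]
tcp_rot: [-179.9, 0.1, 162.4]
ft_force: [0.0, 0.6, -0.1]
finger_gap: 10.6
```

Call:
play_rows([
  [[0,0,-0.008],[0,0,0],1],
  [[0,0,-0.008],[0,0,0],1],
  [[0,0,-0.006],[0,0,0],1],
  [[0,0,0],[0,0,0],1],
])

```text
time: 3.58
tool_pos: [482.2, 107.0, 172.3]
tcp_rot: [-179.8, 0.0, 162.4]
ft_force: [4.6, 0.5, -8.5]
finger_gap: 10.7
```

Call:
play_rows([
  [[0,0,0],[0,0,-0.16],1],
  [[0,0,0],[0,0,-0.16],1],
  [[0,0,0],[0,0,-0.16],1],
  [[0,0,0],[0,0,-0.16],1],
])

```text
time: 4.08
tool_pos: [482.2, 107.1, 171.1]
tcp_rot: [-179.9, -0.1, -159.9]
ft_force: [4.8, 0.7, -10.2]
finger_gap: 10.6
```

Call:
play_rows([
  [[0,0,-0.001],[0,0,-0.16],1],
  [[0,0,0],[0,0,-0.16],1],
  [[0,0,0],[0,0,-0.16],1],
  [[0,0,0],[0,0,-0.16],1],
  [[0,0,0],[0,0,0],1],
])

```text
time: 4.7
tool_pos: [482.1, 107.3, 170.5]
tcp_rot: [-180.0, -0.1, -122.0]
ft_force: [4.6, 0.7, -8.1]
finger_gap: 10.7
```

Call:
play_rows([
  [[0,0,0.003],[0,0,0],1],
  [[0,0,0.003],[0,0,0],1],
  [[0,0,0],[0,0,0],1],
])

```text
time: 5.08
tool_pos: [482.2, 107.3, 165.3]
tcp_rot: [-179.9, -0.1, -122.4]
ft_force: [1.3, -0.5, -4.6]
finger_gap: 10.9
```

Call:
play_rows([
  [[0,0,0],[0,0,0],0.6],
  [[0,0,0],[0,0,0],0.6],
  [[0,0,0],[0,0,0],0.6],
  [[0,0,-0.03],[0,0,0],0.6],
  [[0,0,-0.03],[0,0,0],0.6],
  [[0,0,-0.005],[0,0,0],0.6],
  [[0,0,0],[0,0,0],0.6],
])

```text
time: 5.95
tool_pos: [481.6, 107.4, 231.7]
tcp_rot: [180.0, -0.2, -122.5]
ft_force: [0.4, -0.2, -0.4]
finger_gap: 34.2
```

Run:
```python
from h import *
p,R,s=pose();print(p,s['tcp_rot'],s['joint_pos'])
im=eyes.snapshot("wrist");cv2.imwrite("pics/w3.png",im[:,:,::-1])
u=np.array([np.cos(np.radians(57.5)),np.sin(np.radians(57.5))])
for z in (177,191.5):print([px("wrist",(*(np.array([482,107.4])+k*20*u),z)).round() for k in (-1,0,1)])
```

```text
[481.56335887 107.42294928 231.71147112] [ 1.79986490e+02 -1.68747744e-01 -1.22509686e+02] [ 6.70968435e+00 -9.13082209e+00  1.01665477e+02 -1.22300776e-01
  8.75825147e+01 -1.40775326e+02]
[array([316., 235.]), array([316., 275.]), array([317., 313.])]
[array([316., 244.]), array([316., 286.]), array([316., 326.])]
```

View pics/w3.png

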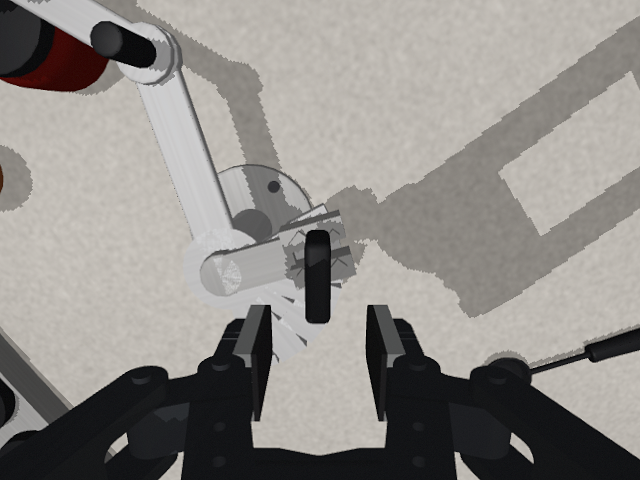

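The handle's near end is at (318,323), which matches a lift of about 14.5 mm, and it is turned about 75°: it rests in its notch. Next I'll plan the move to the outer post.

```bash
cat >> h.py <<'E'
def rows(wps,clo):
    # wps: list of (x,y,z,yaw deg), tool down; first is the present one
    for a,b in zip(wps[:-1],wps[1:]):
        R=Ro.from_euler('xyz',[180,0,a[3]],degrees=True).as_matrix()
        d=R.T@(np.array(b[:3])-np.array(a[:3]))/1000
        dy=(b[3]-a[3]+180)%360-180
        print([[round(float(v),3)+0. for v in d],[0,0,round(-np.radians(dy),3)],clo],end=', ')
    print()
def now(): p,_,s=pose(); return (*p,s['tcp_rot'][2])
def line(a,b,n,dyaw):
    a=np.array(a,float);return [tuple(a+np.array([b[0]-a[0],b[1]-a[1],b[2]-a[2],dyaw])*k/n) for k in range(n+1)]
E
python3 - <<'E'
from h import *
rows(line(now(),(532,-94.5,230),12,-121),.6)
E
```

```text
[[0.012, -0.013, 0.0], [0, 0, np.float64(0.176)], 0.6], [[0.01, -0.014, 0.0], [0, 0, np.float64(0.176)], 0.6], [[0.007, -0.016, 0.0], [0, 0, np.float64(0.176)], 0.6], [[0.004, -0.017, 0.0], [0, 0, np.float64(0.176)], 0.6], [[0.001, -0.017, 0.0], [0, 0, np.float64(0.176)], 0.6], [[-0.002, -0.017, 0.0], [0, 0, np.float64(0.176)], 0.6], [[-0.005, -0.017, 0.0], [0, 0, np.float64(0.176)], 0.6], [[-0.008, -0.015, 0.0], [0, 0, np.float64(0.176)], 0.6], [[-0.01, -0.014, 0.0], [0, 0, np.float64(0.176)], 0.6], [[-0.013, -0.012, 0.0], [0, 0, np.float64(0.176)], 0.6], [[-0.015, -0.009, 0.0], [0, 0, np.float64(0.176)], 0.6], [[-0.016, -0.007, 0.0], [0, 0, np.float64(0.176)], 0.6],
```

Call:
play_rows([
  [[0.012,-0.013,0],[0,0,0.176],0.6],
  [[0.01,-0.014,0],[0,0,0.176],0.6],
  [[0.007,-0.016,0],[0,0,0.176],0.6],
  [[0.004,-0.017,0],[0,0,0.176],0.6],
  [[0.001,-0.017,0],[0,0,0.176],0.6],
  [[-0.002,-0.017,0],[0,0,0.176],0.6],
  [[-0.005,-0.017,0],[0,0,0.176],0.6],
  [[-0.008,-0.015,0],[0,0,0.176],0.6],
])

```text
time: 7.0
tool_pos: [507.1, -30.6, 218.3]
tcp_rot: [-179.4, -1.0, 154.4]
ft_force: [-0.0, -0.2, 0.2]
finger_gap: 33.8
```

Call:
play_rows([
  [[-0.01,-0.014,0],[0,0,0.176],0.5],
  [[-0.013,-0.012,0],[0,0,0.176],0.5],
  [[-0.015,-0.009,0],[0,0,0.176],0.5],
  [[-0.016,-0.007,0],[0,0,0.176],0.5],
  [[0,0,0],[0,0,0],0.5],
])

```text
time: 7.62
tool_pos: [516.7, -101.4, 209.3]
tcp_rot: [-178.4, -0.8, 112.6]
ft_force: [-0.4, 0.4, -0.5]
finger_gap: 42.3
```

Run:
```python
from h import *
p,R,s=pose();print(p,s['tcp_rot'],s['joint_pos'],s['finger_gap']);print(tow([532-p[0],-94.5-p[1],0]))
im=eyes.snapshot("wrist");cv2.imwrite("pics/w4.png",im[:,:,::-1])
print(px("wrist",(532,-94.5,170)),px("wrist",(502,-33.5,170)))
```

```text
[ 516.66575561 -101.37148711  209.30328049] [-178.35001003   -0.79850996  112.60123055] [-16.39033251  -1.48453601  96.85861318  -0.41850924  86.4108157
 -38.97035549] 42.34517284485016
[ 0.0005  0.0168 -0.0005]
[357.55397799 291.03484076] [351.58839568 135.65553929]
```

View pics/w4.png

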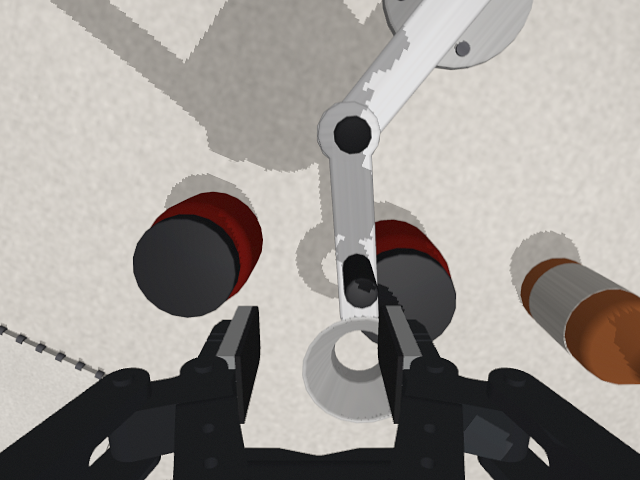

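The outer post top is at (361,292) and the elbow at (352,135), both within about 1 mm of prediction. The tool drifted during the fast turn, so I'll add a full pose-correction helper.

```bash
cat >> h.py <<'E'
def go(x,y,z,yaw):
    p,R,s=pose();Rt=Ro.from_euler('xyz',[180,0,yaw],degrees=True).as_matrix()
    print("now",p.round(1),s['tcp_rot'].round(1),"need",tow(np.array([x,y,z])-p).round(4).tolist(),Ro.from_matrix(R.T@Rt).as_rotvec().round(3).tolist())
E
python3 - <<'E'
from h import *
go(532.3,-95,209,116.5)
E
```

```text
now [ 516.6 -100.7  209.3] [-178.4   -0.8  112.8] need [-0.0008, 0.0167, -0.0002] [-0.028, -0.015, -0.065]
```

Call:
play_rows([
  [[-0.001,0.017,0],[-0.028,-0.015,-0.065],0.5],
  [[0,0,0],[0,0,0],0.5],
  [[0,0,0],[0,0,0],0.5],
])

```text
time: 8.05
tool_pos: [531.4, -92.9, 207.0]
tcp_rot: [-179.9, -0.2, 117.1]
ft_force: [-0.2, -0.1, 0.0]
finger_gap: 42.5
```

Run:
```python
from h import *
go(532.3,-95,138,116.5)
```

```text
now [531.4 -92.9 207. ] [-179.9   -0.2  117.1] need [-0.0025, 0.0, 0.069] [-0.002, -0.003, 0.011]
```

Call:
play_rows([
  [[-0.002,0,0.02],[0,0,0.01],0.5],
  [[0,0,0.02],[0,0,0],0.5],
  [[0,0,0.02],[0,0,0],0.5],
  [[0,0,0.006],[0,0,0],0.5],
  [[0,0,0],[0,0,0],0.5],
])

```text
time: 8.68
tool_pos: [529.6, -94.4, 134.5]
tcp_rot: [-179.6, -0.3, 116.4]
ft_force: [-0.4, -0.6, -0.0]
finger_gap: 42.8
```

Run:
```python
from h import *
go(532.3,-95,138,116.5)
```

```text
now [529.6 -94.4 134.5] [-179.6   -0.3  116.4] need [-0.0017, 0.0021, -0.0035] [-0.006, -0.006, -0.001]
```

Call:
play_rows([
  [[-0.002,0.002,-0.004],[0,0,0],1],
  [[0,0,0],[0,0,0],1],
  [[0,0,0],[0,0,0],1],
  [[0,0,0],[0,0,0],1],
], force=40)

```text
time: 9.18
tool_pos: [533.3, -95.6, 140.1]
tcp_rot: [-179.7, -0.2, 116.4]
ft_force: [0.7, -0.5, -3.3]
finger_gap: 14.9
```

Run:
```python
from h import *
n=now();print(n)
e=np.array([502,-33.5]);v=np.array(n[:2])-e;rad=np.hypot(*v);a0=np.degrees(np.arctan2(v[1],v[0]));print(rad,a0)
N=18
w=[(e[0]+70*np.cos(np.radians(a)),e[1]+70*np.sin(np.radians(a)),139,n[3]+(a-a0)*.9) for a in np.linspace(a0,44,N+1)]
rows(w,1)
```

```text
(np.float64(533.3358766401096), np.float64(-95.55428376969817), np.float64(140.0994069682469), np.float64(116.43440773930017))
69.51741723463549 -63.20735489995938
[[0.0, 0.007, 0.0], [0, 0, np.float64(-0.094)], 1], [[0.0, 0.007, 0.0], [0, 0, np.float64(-0.094)], 1], [[0.001, 0.007, 0.0], [0, 0, np.float64(-0.094)], 1], [[0.001, 0.007, 0.0], [0, 0, np.float64(-0.094)], 1], [[0.001, 0.007, 0.0], [0, 0, np.float64(-0.094)], 1], [[0.001, 0.007, 0.0], [0, 0, np.float64(-0.094)], 1], [[0.001, 0.007, 0.0], [0, 0, np.float64(-0.094)], 1], [[0.001, 0.007, 0.0], [0, 0, np.float64(-0.094)], 1], [[0.001, 0.007, 0.0], [0, 0, np.float64(-0.094)], 1], [[0.001, 0.007, 0.0], [0, 0, np.float64(-0.094)], 1], [[0.001, 0.007, 0.0], [0, 0, np.float64(-0.094)], 1], [[0.001, 0.007, 0.0], [0, 0, np.float64(-0.094)], 1], [[0.001, 0.007, 0.0], [0, 0, np.float64(-0.094)], 1], [[0.001, 0.007, 0.0], [0, 0, np.float64(-0.094)], 1], [[0.001, 0.007, 0.0], [0, 0, np.float64(-0.094)], 1], [[0.002, 0.007, 0.0], [0, 0, np.float64(-0.094)], 1], [[0.002, 0.007, 0.0], [0, 0, np.float64(-0.094)], 1], [[0.002, 0.007, 0.0], [0, 0, np.float64(-0.094)], 1],
```

Call:
play_rows([
  [[0,0.007,0],[0,0,-0.094],1],
  [[0.0005,0.007,0],[0,0,-0.094],1],
  [[0.0005,0.007,0],[0,0,-0.094],1],
  [[0.001,0.007,0],[0,0,-0.094],1],
  [[0.001,0.007,0],[0,0,-0.094],1],
])

```text
time: 9.8
tool_pos: [558.6, -73.9, 140.1]
tcp_rot: [-179.7, -0.3, 144.1]
ft_force: [0.9, -4.2, -3.2]
finger_gap: 14.5
```

```bash
cat >> h.py <<'E'
def arc(c,rad,aend,z,f,N,off=None):
    n=now();v=np.array(n[:2])-c;a0=np.degrees(np.arctan2(v[1],v[0]));print("rad",np.hypot(*v).round(1),"ang",a0.round(1),"pose",np.round(n,1),pose()[2]['ft_force'].round(1),pose()[2]['finger_gap'].round(1),pose()[2]['joint_pos'][5].round(0))
    w=[n]+[(c[0]+rad*np.cos(np.radians(a)),c[1]+rad*np.sin(np.radians(a)),z,n[3]+(a-a0)*f) for a in np.linspace(a0,aend,N+1)[1:]]
    rows(w,1)
E
python3 - <<'E'
from h import *
arc((502,-33.5),70,44,139,.9,12)
E
```

```text
Traceback (most recent call last):
  File "h.py", line 34, in arc
    n=now();v=np.array(n[:2])-c;a0=np.degrees(np.arctan2(v[1],v[0]));print("rad",np.hypot(*v).round(1),"ang",a0.round(1),"pose",np.round(n,1),pose()[2]['ft_force'].round(1),pose()[2]['finger_gap'].round(1),pose()[2]['joint_pos'][5].round(0))
                                                                                                                                                                             ^^^^^^^^^^^^^^^^^^^^^^^^^^^^^
AttributeError: 'float' object has no attribute 'round'
```

Call:
play_rows([
  [[0.001,0.007,0],[0,0,-0.094],1],
  [[0.001,0.007,0],[0,0,-0.094],1],
  [[0.001,0.007,0],[0,0,-0.094],1],
  [[0.001,0.007,0],[0,0,-0.094],1],
  [[0.001,0.007,0],[0,0,-0.094],1],
  [[0.001,0.007,0],[0,0,-0.094],1],
  [[0.001,0.007,0],[0,0,-0.094],1],
])

```text
time: 10.68
tool_pos: [570.9, -30.1, 140.1]
tcp_rot: [-179.5, -0.1, -177.0]
ft_force: [2.9, -2.8, -4.0]
finger_gap: 14.7
```

```bash
sed -i "s/\['finger_gap'\].round(1)/['finger_gap']/" h.py
python3 - <<'E'
from h import *
arc((502,-33.5),70,44,139,.8,7)
E
```

```text
rad 69.0 ang 2.9 pose [ 570.9  -30.1  140.1 -177. ] [ 2.9 -2.8 -4. ] 14.72773412815058 -101.0
[[-0.001, 0.007, 0.001], [0, 0, np.float64(-0.082)], 1], [[0.0, 0.007, 0.0], [0, 0, np.float64(-0.082)], 1], [[0.001, 0.007, 0.0], [0, 0, np.float64(-0.082)], 1], [[0.001, 0.007, 0.0], [0, 0, np.float64(-0.082)], 1], [[0.001, 0.007, 0.0], [0, 0, np.float64(-0.082)], 1], [[0.001, 0.007, 0.0], [0, 0, np.float64(-0.082)], 1], [[0.001, 0.007, 0.0], [0, 0, np.float64(-0.082)], 1],
```

Call:
play_rows([
  [[0,0.007,0],[0,0,-0.082],1],
  [[0,0.007,0],[0,0,-0.082],1],
  [[0.001,0.007,0],[0,0,-0.082],1],
  [[0.001,0.007,0],[0,0,-0.082],1],
  [[0.001,0.007,0],[0,0,-0.082],1],
  [[0.001,0.007,0],[0,0,-0.082],1],
])

```text
time: 11.42
tool_pos: [556.9, 4.1, 140.2]
tcp_rot: [-179.1, -0.5, -147.9]
ft_force: [4.0, -3.8, -4.1]
finger_gap: 15.1
```

Run:
```python
from h import *
arc((502,-33.5),70,44,139,.8,3)
```

```text
rad 66.5 ang 34.4 pose [ 556.9    4.1  140.2 -147.9] [ 4.  -3.8 -4.1] 15.055283468830952 -126.0
[[-0.003, 0.004, 0.001], [0, 0, np.float64(-0.045)], 1], [[0.0, 0.004, 0.0], [0, 0, np.float64(-0.045)], 1], [[0.0, 0.004, 0.0], [0, 0, np.float64(-0.045)], 1],
```

Call:
play_rows([
  [[-0.001,0.005,0],[0,0,-0.05],1],
  [[0,0.005,0],[0,0,-0.05],1],
  [[0,0,0],[0,0,0],1],
])

```text
time: 11.8
tool_pos: [551.7, 11.3, 140.1]
tcp_rot: [-179.0, -0.8, -142.0]
ft_force: [2.7, -0.3, -3.0]
finger_gap: 14.8
```

Call:
play_rows([
  [[0,0.004,0],[0,0,0],1],
  [[0,0.004,0],[0,0,0],1],
  [[0,0,0],[0,0,0],1],
])

```text
time: 12.18
tool_pos: [551.2, 12.1, 140.1]
tcp_rot: [-178.3, -0.6, -142.3]
ft_force: [1.5, 0.7, -2.3]
finger_gap: 14.7
```

Eight mm commanded gave only 1 mm of movement, so the outer arm is at its stop at about 42.5° absolute. Releasing and rising.

Call:
play_rows([
  [[0,0,0],[0,0,0],0.5],
  [[0,0,0],[0,0,0],0.5],
  [[0,0,0],[0,0,0],0.5],
  [[0,0,-0.03],[0,0,0],0.5],
  [[0,0,-0.03],[0,0,0],0.5],
  [[0,0,-0.03],[0,0,0],0.5],
  [[0,0,0],[0,0,0],0.5],
])

```text
time: 13.05
tool_pos: [550.0, 16.3, 233.6]
tcp_rot: [-178.4, -0.6, -142.4]
ft_force: [0.4, -0.3, -0.5]
finger_gap: 42.6
```

Run:
```python
from h import *
cv2.imwrite("pics/t5.png",cv2.resize(eyes.snapshot("top")[175:305,250:400,::-1],None,fx=4,fy=4,interpolation=cv2.INTER_CUBIC))
go(502,-33.5,230,72.5)
rows(line(now(),(502,-33.5,232),15,-145.2),.5)
```

```text
now [549.1  16.3 231.6] [-178.5   -0.7 -142.4] need [0.0676, -0.0107, 0.0027] [-0.026, 0.029, 2.532]
[[0.005, -0.001, 0.0], [0, 0, np.float64(0.169)], 0.5], [[0.004, -0.001, 0.0], [0, 0, np.float64(0.169)], 0.5], [[0.004, -0.002, 0.0], [0, 0, np.float64(0.169)], 0.5], [[0.004, -0.003, 0.0], [0, 0, np.float64(0.169)], 0.5], [[0.003, -0.003, 0.0], [0, 0, np.float64(0.169)], 0.5], [[0.002, -0.004, 0.0], [0, 0, np.float64(0.169)], 0.5], [[0.002, -0.004, 0.0], [0, 0, np.float64(0.169)], 0.5], [[0.001, -0.004, 0.0], [0, 0, np.float64(0.169)], 0.5], [[0.0, -0.005, 0.0], [0, 0, np.float64(0.169)], 0.5], [[0.0, -0.005, 0.0], [0, 0, np.float64(0.169)], 0.5], [[-0.001, -0.004, 0.0], [0, 0, np.float64(0.169)], 0.5], [[-0.002, -0.004, 0.0], [0, 0, np.float64(0.169)], 0.5], [[-0.003, -0.004, 0.0], [0, 0, np.float64(0.169)], 0.5], [[-0.003, -0.003, 0.0], [0, 0, np.float64(0.169)], 0.5], [[-0.004, -0.003, 0.0], [0, 0, np.float64(0.169)], 0.5],
```

Rotating first, then translating.

Call:
play_rows([
  [[0.004,-0.001,-0.001],[0,0,0.169],0.5],
  [[0.004,-0.001,-0.001],[0,0,0.169],0.5],
  [[0.004,-0.002,-0.001],[0,0,0.169],0.5],
  [[0.004,-0.003,-0.001],[0,0,0.169],0.5],
  [[0.003,-0.003,-0.001],[0,0,0.169],0.5],
  [[0.002,-0.004,-0.001],[0,0,0.169],0.5],
  [[0.002,-0.004,-0.001],[0,0,0.169],0.5],
  [[0.001,-0.004,-0.001],[0,0,0.169],0.5],
])

```text
time: 14.1
tool_pos: [517.3, -7.7, 226.3]
tcp_rot: [-178.4, 0.5, 137.7]
ft_force: [-0.2, 0.3, 0.1]
finger_gap: 42.6
```

Call:
play_rows([
  [[0,-0.005,-0.001],[0,0,0.169],0.5],
  [[0,-0.005,-0.001],[0,0,0.169],0.5],
  [[-0.001,-0.004,-0.001],[0,0,0.169],0.5],
  [[-0.002,-0.004,-0.001],[0,0,0.169],0.5],
  [[-0.003,-0.004,-0.001],[0,0,0.169],0.5],
  [[-0.003,-0.003,-0.001],[0,0,0.169],0.5],
  [[-0.004,-0.003,0],[0,0,0.169],0.5],
  [[0,0,0],[0,0,0],0.5],
])

```text
time: 15.1
tool_pos: [485.8, -29.2, 219.3]
tcp_rot: [-178.7, 1.9, 67.7]
ft_force: [0.9, -0.8, 0.0]
finger_gap: 42.7
```

Run:
```python
from h import *
go(502,-33.5,200,72.5)
```

```text
now [485.8 -29.2 219.3] [-178.7    1.9   67.7] need [0.0029, 0.0171, 0.0188] [-0.023, 0.033, -0.084]
```

Call:
play_rows([
  [[0.003,0.017,0],[-0.023,0.033,-0.084],0.5],
  [[0,0,0],[0,0,0],0.5],
  [[0,0,0],[0,0,0],0.5],
])

```text
time: 15.48
tool_pos: [501.4, -32.3, 216.2]
tcp_rot: [-179.7, 0.0, 73.1]
ft_force: [-0.3, 0.1, 0.0]
finger_gap: 42.7
```

Run:
```python
from h import *
go(502,-33.5,139,72.5)
a=cv2.imread("pics/t5.png")[:420]; im=eyes.snapshot("wrist")[:,:,::-1]; print(px("wrist",(502,-33.5,170)),px("wrist",(553.5,14,170)),px("wrist",(482,107,191.5)))
im=cv2.resize(im,(560,420));print(a.shape)
im=im[:,80:]; a=a[:,:310*1] if 0 else cv2.resize(a,(320,224)); c=np.zeros((420,800,3),np.uint8);c[:,:480]=im;c[:224,480:]=a
cv2.imwrite("pics/w6.png",c)
```

```text
now [501.4 -32.3 216.2] [-179.7    0.    73.1] need [-0.001, 0.0012, 0.0772] [-0.005, 0.0, 0.01]
[321.69952207 285.49682585] [404.56074476 153.63537502] [149.02695107 -40.50115257]
(420, 600, 3)
```

View pics/w6.png

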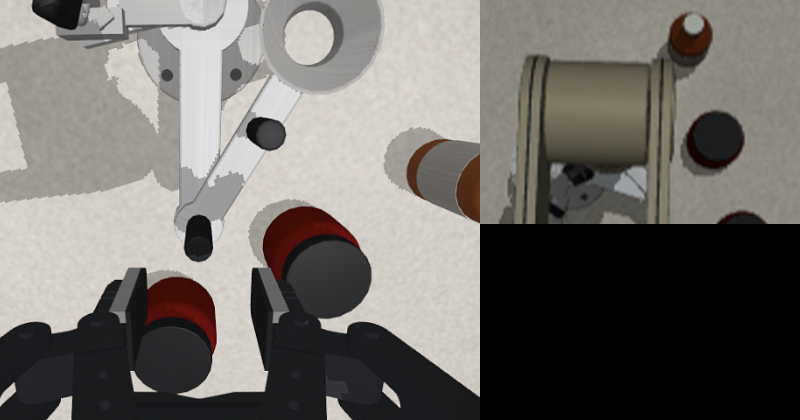

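The elbow post is centred between the fingers and the outer arm is folded back, with its post where predicted for 2.62 rad. Descending.

Call:
play_rows([
  [[-0.001,0,0.02],[0,0,0.01],0.5],
  [[0,0,0.02],[0,0,0],0.5],
  [[0,0,0.02],[0,0,0],0.5],
  [[0,0,0.008],[0,0,0],0.5],
  [[0,0,0],[0,0,0],0.5],
])

```text
time: 16.15
tool_pos: [498.5, -32.2, 141.5]
tcp_rot: [-179.5, 0.1, 72.4]
ft_force: [0.2, 0.1, 0.4]
finger_gap: 42.9
```

Run:
```python
from h import *
go(502,-33.5,140,72.5)
```

```text
now [498.5 -32.2 141.5] [-1.795e+02  1.000e-01  7.240e+01] need [-0.0001, 0.0038, 0.0015] [-0.008, 0.002, -0.002]
```

Call:
play_rows([
  [[0,0.003,0.001],[-0.008,0,0],1],
  [[0,0,0],[0,0,0],1],
  [[0,0,0],[0,0,0],1],
  [[0,0,0],[0,0,0],1],
], force=60)

```text
time: 16.65
tool_pos: [501.9, -33.3, 141.2]
tcp_rot: [179.9, 0.1, 72.4]
ft_force: [0.2, -0.1, -4.9]
finger_gap: 14.3
```

Run:
```python
from h import *
arc((541.5,90.5),130,-18,140,1,17)
```

```text
rad 130.0 ang -107.7 pose [501.9 -33.3 141.2  72.4] [ 0.2 -0.1 -4.9] 14.256335582014591 8.0
[[0.0, 0.012, 0.001], [0, 0, np.float64(-0.092)], 1], [[0.001, 0.012, 0.0], [0, 0, np.float64(-0.092)], 1], [[0.001, 0.012, 0.0], [0, 0, np.float64(-0.092)], 1], [[0.001, 0.012, 0.0], [0, 0, np.float64(-0.092)], 1], [[0.001, 0.012, 0.0], [0, 0, np.float64(-0.092)], 1], [[0.001, 0.012, 0.0], [0, 0, np.float64(-0.092)], 1], [[0.001, 0.012, 0.0], [0, 0, np.float64(-0.092)], 1], [[0.001, 0.012, 0.0], [0, 0, np.float64(-0.092)], 1], [[0.001, 0.012, 0.0], [0, 0, np.float64(-0.092)], 1], [[0.001, 0.012, 0.0], [0, 0, np.float64(-0.092)], 1], [[0.001, 0.012, 0.0], [0, 0, np.float64(-0.092)], 1], [[0.001, 0.012, 0.0], [0, 0, np.float64(-0.092)], 1], [[0.001, 0.012, 0.0], [0, 0, np.float64(-0.092)], 1], [[0.001, 0.012, 0.0], [0, 0, np.float64(-0.092)], 1], [[0.001, 0.012, 0.0], [0, 0, np.float64(-0.092)], 1], [[0.001, 0.012, 0.0], [0, 0, np.float64(-0.092)], 1], [[0.001, 0.012, 0.0], [0, 0, np.float64(-0.092)], 1],
```

Call:
play_rows([
  [[0,0.011,0],[0,0,-0.088],1],
  [[0.0005,0.011,0],[0,0,-0.088],1],
  [[0.0005,0.011,0],[0,0,-0.088],1],
  [[0.0005,0.011,0],[0,0,-0.088],1],
])

```text
time: 17.15
tool_pos: [544.9, -38.8, 141.2]
tcp_rot: [-179.9, 0.0, 93.1]
ft_force: [-1.1, 1.0, -2.0]
finger_gap: 14.3
```

Run:
```python
from h import *
arc((541.5,90.5),130,-20,140,1,12)
```

```text
rad 129.4 ang -88.5 pose [544.9 -38.8 141.2  93.1] [-1.1  1.  -2. ] 14.291235048694265 -13.0
[[0.0, 0.013, 0.001], [0, 0, np.float64(-0.1)], 1], [[0.0, 0.013, 0.0], [0, 0, np.float64(-0.1)], 1], [[0.0, 0.013, 0.0], [0, 0, np.float64(-0.1)], 1], [[0.0, 0.013, 0.0], [0, 0, np.float64(-0.1)], 1], [[0.0, 0.013, 0.0], [0, 0, np.float64(-0.1)], 1], [[0.0, 0.013, 0.0], [0, 0, np.float64(-0.1)], 1], [[0.0, 0.013, 0.0], [0, 0, np.float64(-0.1)], 1], [[0.0, 0.013, 0.0], [0, 0, np.float64(-0.1)], 1], [[0.0, 0.013, 0.0], [0, 0, np.float64(-0.1)], 1], [[0.0, 0.013, 0.0], [0, 0, np.float64(-0.1)], 1], [[0.0, 0.013, 0.0], [0, 0, np.float64(-0.1)], 1], [[0.0, 0.013, 0.0], [0, 0, np.float64(-0.1)], 1],
```

Call:
play_rows([
  [[0,0.012,0],[0,0,-0.09],1],
  [[0.0005,0.012,0],[0,0,-0.09],1],
  [[0.0005,0.012,0],[0,0,-0.09],1],
  [[0.0005,0.012,0],[0,0,-0.09],1],
  [[0.0005,0.012,0],[0,0,-0.09],1],
  [[0.0005,0.012,0],[0,0,-0.09],1],
])

```text
time: 17.9
tool_pos: [613.0, -15.9, 141.2]
tcp_rot: [-179.7, -0.2, 125.0]
ft_force: [-4.1, -0.6, -0.2]
finger_gap: 14.2
```

Run:
```python
from h import *
arc((541.5,90.5),130,-20,140,1,6)
```

```text
rad 128.3 ang -56.1 pose [613.  -15.9 141.2 125. ] [-4.1 -0.6 -0.2] 14.223360260845345 -41.0
[[-0.001, 0.014, 0.001], [0, 0, np.float64(-0.105)], 1], [[0.0, 0.014, 0.0], [0, 0, np.float64(-0.105)], 1], [[0.0, 0.014, 0.0], [0, 0, np.float64(-0.105)], 1], [[0.0, 0.014, 0.0], [0, 0, np.float64(-0.105)], 1], [[0.0, 0.014, 0.0], [0, 0, np.float64(-0.105)], 1], [[0.0, 0.014, 0.0], [0, 0, np.float64(-0.105)], 1],
```

Call:
play_rows([
  [[0,0.012,0],[0,0,-0.09],1],
  [[0,0.012,0],[0,0,-0.09],1],
  [[0,0.012,0],[0,0,-0.09],1],
  [[0,0.012,0],[0,0,-0.09],1],
  [[0,0.012,0],[0,0,-0.09],1],
])

```text
time: 18.52
tool_pos: [653.0, 28.7, 141.2]
tcp_rot: [-179.7, -0.8, 151.6]
ft_force: [-6.7, 1.5, 1.2]
finger_gap: 14.3
```

Run:
```python
from h import *
arc((541.5,90.5),130,-20,140,1,3)
```

```text
rad 127.4 ang -29.0 pose [653.   28.7 141.2 151.6] [-6.7  1.5  1.2] 14.289114758805008 -64.0
[[-0.002, 0.007, 0.001], [0, 0, np.float64(-0.052)], 1], [[0.0, 0.007, 0.0], [0, 0, np.float64(-0.052)], 1], [[0.0, 0.007, 0.0], [0, 0, np.float64(-0.052)], 1],
```

Call:
play_rows([
  [[-0.002,0.007,0],[0,0,-0.052],1],
  [[-0.001,0.007,0],[0,0,-0.052],1],
  [[-0.001,0.006,0],[0,0,-0.052],1],
  [[0,0.005,0],[0,0,0],1],
  [[0,0.005,0],[0,0,0],1],
])

```text
time: 19.15
tool_pos: [660.9, 47.7, 141.1]
tcp_rot: [-178.8, -1.7, 160.7]
ft_force: [-13.8, -20.4, 4.8]
finger_gap: 13.9
```

Run:
```python
from h import *
arc((541.5,90.5),130,-18,140,1,1)
```

```text
rad 126.9 ang -19.7 pose [660.9  47.7 141.1 160.7] [-13.8 -20.4   4.8] 13.942115525991165 -71.0
[[-0.003, 0.004, 0.001], [0, 0, np.float64(-0.03)], 1],
```

Call:
play_rows([
  [[0,0,0],[0,0,0],0.5],
  [[0,0,0],[0,0,0],0.5],
  [[0,0,0],[0,0,0],0.5],
  [[0,0,-0.03],[0,0,0],0.5],
  [[0,0,-0.03],[0,0,0],0.5],
  [[0,0,-0.03],[0,0,0],0.5],
  [[0,0,-0.01],[0,0,0],0.5],
  [[0,0,0],[0,0,0],0.5],
])

```text
time: 20.15
tool_pos: [665.1, 50.1, 244.0]
tcp_rot: [-178.9, -1.6, 160.8]
ft_force: [0.3, 0.3, -0.2]
finger_gap: 42.7
```

Run:
```python
from h import *
go(482,107.4,236,-122.5)
rows(line(now(),(482,107.4,240),8,-122.5+360-now()[3]),.5)
```

```text
now [665.1  50.1 244. ] [-178.9   -1.6  160.8] need [0.1914, -0.006, 0.0135] [0.003, -0.036, -1.339]
[[0.024, -0.001, 0.001], [0, 0, np.float64(-0.167)], 0.5], [[0.024, 0.003, 0.001], [0, 0, np.float64(-0.167)], 0.5], [[0.023, 0.007, 0.001], [0, 0, np.float64(-0.167)], 0.5], [[0.021, 0.011, 0.001], [0, 0, np.float64(-0.167)], 0.5], [[0.019, 0.014, 0.001], [0, 0, np.float64(-0.167)], 0.5], [[0.017, 0.017, 0.001], [0, 0, np.float64(-0.167)], 0.5], [[0.014, 0.02, 0.001], [0, 0, np.float64(-0.167)], 0.5], [[0.01, 0.022, 0.001], [0, 0, np.float64(-0.167)], 0.5],
```

Call:
play_rows([
  [[0.024,-0.001,0],[0,-0.02,-0.167],0.5],
  [[0.024,0.003,0],[0,-0.01,-0.167],0.5],
  [[0.023,0.007,0],[0,0,-0.167],0.5],
  [[0.021,0.011,0],[0,0,-0.167],0.5],
  [[0.019,0.014,0],[0,0,-0.167],0.5],
  [[0.017,0.017,0],[0,0,-0.167],0.5],
  [[0.014,0.02,0],[0,0,-0.167],0.5],
  [[0,0,0],[0,0,0],0.5],
])

```text
time: 21.15
tool_pos: [493.1, 98.6, 229.8]
tcp_rot: [179.6, -1.4, -130.0]
ft_force: [0.5, 0.1, 0.0]
finger_gap: 42.6
```

Run:
```python
from h import *
go(482,107.4,236,-122.5)
```

```text
now [493.1  98.6 229.8] [ 179.6   -1.4 -130. ] need [0.0005, 0.0142, -0.0061] [0.009, -0.025, -0.131]
```

Call:
play_rows([
  [[0,0.014,0],[0.009,-0.025,-0.131],0.6],
  [[0,0,0],[0,0,0],0.6],
  [[0,0,0],[0,0,0],0.6],
])

```text
time: 21.52
tool_pos: [482.5, 107.0, 227.2]
tcp_rot: [179.9, -0.1, -122.9]
ft_force: [-0.3, 0.4, 0.1]
finger_gap: 34.0
```

Run:
```python
from h import *
go(482,107.4,165.5,-122.5)
im=eyes.snapshot("wrist");cv2.imwrite("pics/w7.png",im[:,:,::-1])
print(px("wrist",(482,107.4,191.5)))
```

```text
now [482.5 107.  227.2] [ 1.799e+02 -1.000e-01 -1.229e+02] need [-0.0002, 0.0006, 0.0617] [0.001, -0.002, -0.008]
[318.63638459 289.11614508]
```

View pics/w7.png

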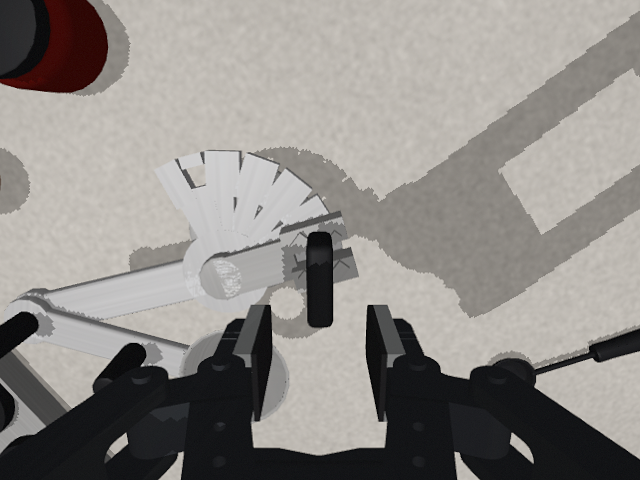

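The arm is home, in line with the bracket, and the outer arm is folded. The handle is still in its notch at (319,232)–(319,326), centred between the pads. Descending.

Call:
play_rows([
  [[0,0,0.02],[0,0,0],0.6],
  [[0,0,0.02],[0,0,0],0.6],
  [[0,0,0.017],[0,0,0],0.6],
  [[0,0,0],[0,0,0],0.6],
])

```text
time: 22.08
tool_pos: [484.3, 105.9, 168.2]
tcp_rot: [179.9, -0.2, -123.4]
ft_force: [-1.3, -0.4, 0.6]
finger_gap: 34.4
```

Run:
```python
from h import *
go(482,107.4,165.5,-122.5)
```

```text
now [484.3 105.9 168.2] [ 179.9   -0.2 -123.4] need [0.0, 0.0028, 0.0027] [0.001, -0.003, -0.016]
```

Call:
play_rows([
  [[0,0.003,0.003],[0,0,-0.016],0.6],
  [[0,0,0],[0,0,0],1],
  [[0,0,0],[0,0,0],1],
  [[0,0,0],[0,0,0],1],
  [[0,0,0],[0,0,0],1],
], force=60)

```text
time: 22.7
tool_pos: [482.5, 107.7, 166.6]
tcp_rot: [-180.0, -0.1, -122.5]
ft_force: [0.5, 0.5, -3.0]
finger_gap: 10.7
```

Call:
play_rows([
  [[0,0,-0.004],[0,0,0],1],
  [[0,0,-0.004],[0,0,0],1],
  [[0,0,0],[0,0,0],1],
])

```text
time: 23.08
tool_pos: [482.4, 107.7, 173.8]
tcp_rot: [180.0, -0.1, -122.5]
ft_force: [3.8, 0.5, -8.1]
finger_gap: 11.2
```

Call:
play_rows([
  [[0,0,0],[0,0,0.16],1],
  [[0,0,0],[0,0,0.16],1],
  [[0,0,0],[0,0,0.16],1],
  [[0,0,0],[0,0,0.16],1],
])

```text
time: 23.58
tool_pos: [482.7, 107.3, 173.1]
tcp_rot: [-179.9, -0.1, -160.3]
ft_force: [3.5, -0.4, -7.8]
finger_gap: 10.8
```

Call:
play_rows([
  [[0,0,-0.001],[0,0,0.16],1],
  [[0,0,0],[0,0,0.16],1],
  [[0,0,0],[0,0,0.16],1],
  [[0,0,0],[0,0,0.16],1],
  [[0,0,0],[0,0,0],1],
])

```text
time: 24.2
tool_pos: [482.7, 106.8, 172.9]
tcp_rot: [-179.8, -0.0, 161.8]
ft_force: [3.3, 0.3, -8.5]
finger_gap: 10.8
```

Call:
play_rows([
  [[0,0,0.005],[0,0,0],1],
  [[0,0,0.005],[0,0,0],1],
  [[0,0,0.005],[0,0,0],1],
  [[0,0,0.005],[0,0,0],1],
  [[0,0,0],[0,0,0],1],
])

```text
time: 24.82
tool_pos: [482.8, 106.8, 152.3]
tcp_rot: [-179.8, 0.0, 162.3]
ft_force: [-0.6, 0.5, -0.3]
finger_gap: 11.2
```

Call:
play_rows([
  [[0,0,0],[0,0,0],0.6],
  [[0,0,0],[0,0,0],0.6],
  [[0,0,0],[0,0,0],0.6],
  [[0,0,-0.03],[0,0,0],0.6],
  [[0,0,-0.03],[0,0,0],0.6],
  [[0,0,-0.017],[0,0,0],0.6],
  [[0,0,0],[0,0,0],0.6],
])

```text
time: 25.7
tool_pos: [483.3, 107.1, 232.4]
tcp_rot: [-179.9, 0.1, 162.3]
ft_force: [-0.1, 0.3, 0.0]
finger_gap: 34.1
```

Run:
```python
from h import *
print(now());im=eyes.snapshot("wrist");cv2.imwrite("pics/w8.png",im[:,:,::-1])
u=np.array([.954,-.301])
for z in(177,185): print([px("wrist",(*(np.array([482,107.4])+s*u),z)).round() for s in(-20,20)])
```

```text
(np.float64(483.2622475883085), np.float64(107.06052771631187), np.float64(232.42088422512035), np.float64(162.3365750324772))
[array([318., 235.]), array([318., 313.])]
[array([317., 239.]), array([318., 320.])]
```

View pics/w8.png

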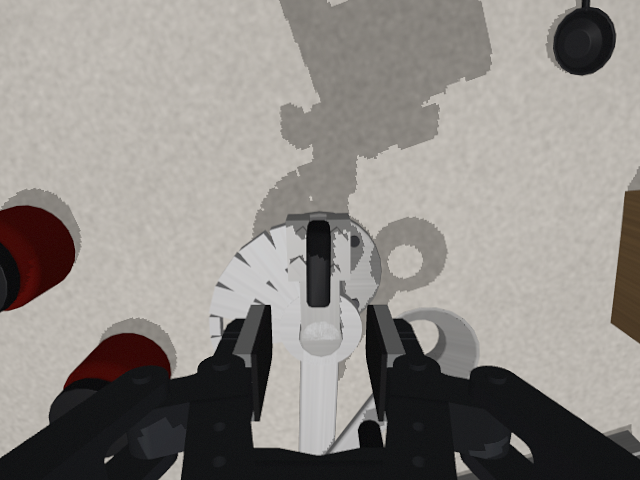

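The handle is along the bracket. Its near end is at row 307, against 313 predicted for fully down and 320 for riding on the plate; the first look had the same -5 offset, so the pin is fully down.

```bash
python3 -c "
from bench import r
s=r.sense();print(s['time'],s['ft_force']);print(r.hand_in())"
```

```text
25.75 [-0.44399115 -0.67564094 -0.2191304 ]
the job is handed in; nothing more can be done
None
```

The funnel arm is folded away, locked with the pin, and handed in at 25.8 s of the 72 s allowed. `hand_in` gives no verdict, so the results below rest on my own checks.

1. **Pin out:** I lifted the handle about 22 mm, turned it about 75° anticlockwise and let go. The close-up picture showed it resting in its notch at a lift of about 14.5 mm.
2. **Outer arm:** I folded it until it stopped, at about 2.6 rad, and a picture confirmed its post where expected.
3. **Inner arm:** I swung it until it stopped, with about 25 N on the tool, and the picture showed it in line with the bracket.
4. **Pin back in:** I lifted the handle out of its notch, turned it back and lowered it until the spring load was gone. The gripper was then within about 1.5 mm of its height at the first grip, so the pin is down in the hole rather than riding on the plate. The last picture agrees, with the handle turned back and at its lowest height.

- **Tool drift:** the tool drifted by up to about 20 mm in fast moves, so I corrected its pose before each grip.
- **Loose things:** I saw no unexpected forces or contact with them. I did not re-measure their positions at the end, because the arm blocked the only later top view.
- **At hand-in:** the gripper was open about 55 mm above the handle, touching nothing.

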